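# Clamp the mended slat in the screw press

### The job

The freshly glued wooden slat lies part-way into the little screw press: slide it gently along the bed until its far end is fully home against the end stop. Then turn the press knob clockwise until it bites and the resistance rises sharply, and give it just one eighth of a turn (45 degrees) more; much less will not hold the joint and much more crushes the mend. Let go with the slat clamped, and leave the jar, the vial and the tin alone.

Things in the scene. Friction and masses are not known exactly. Their poses are not given: they have to be found in the camera images.
- press: Small dark green screw press, fixed. Origin: underside of its base, straight below the vertical screw axis; +x is the way the slat slides in. Base 215 x 180 x 16 mm. Columns 20 mm thick at y +-64 mm; cross beam 40 x 164 mm, top 118 mm high, brass nut (38 mm wide) to 128 mm. A round rubber-faced foot, 52 mm wide, on the screw's end starts 2 to 5 mm above the slat, differently each time.
- bed: Plywood and cork strip on the press base that the slat lies on, 176 x 44 mm, top 26 mm above the bench; narrower than the slat, so fingers can pass down beside the slat. Origin under its centre. Steel guides 60 mm apart (from 53 mm before to 68 mm beyond the screw axis, 38 mm high) keep the slat straight.
- end_stop: Aluminium bar standing across the far end of the bed, 12 x 74 x 30 mm. Origin: lower edge of the face that the slat comes up against, 70 mm beyond the screw axis along the press's +x.
- slat: Brown wooden slat, 190 (x) x 56 (y) x 18 mm, 0.14 kg, with a dark glue line. Origin under its centre, x along it to the end stop. It lies on the bed under the foot, 30 to 60 mm short of the stop; home, its centre is 25 mm before the screw axis. Its near end sticks out 120 mm or more towards the robot from that axis and can be pinched across the 56 mm. Sliding takes 1 to 4 N.
- slat_end (a point): Centre of the slat's far end face, 9 mm above its underside; it has to reach the face of the end stop.
- knob_grip (a point): Middle of the black knob on the screw, on its upright axis: 52 mm wide, 30 high, at least 30 mm free below this point. Clockwise from above tightens; grip at any yaw. Running free (1.3 to 2.8 rad): under 0.05 N m, sinks 1.6 mm per rad. At the bite: 0.35 N m within 4 degrees, then slowly 0.5. It stays where left, but after the bite its rubber bush springs back 0.1 rad when let go; take that up again.
- jar: Bystander: clear sample jar with a blue cap, 56 mm wide, 75 mm high, left of the press. Origin under its centre.
- vial: Bystander: amber glass vial, 34 mm wide, 70 mm high, right of the press. Origin under its centre.
- tin: Bystander: old rusty tin, 68 mm wide, 58 mm high, right of the press. Origin under its centre.

How it is judged:
On the way, in this order (a step that is already met when the one before it is completed fails the run):
1. the slat's far end is home against the end stop, not yet clamped (x of slat_end in the frame of press above 0.068 m and contact force between slat and bed below 6 N), for 0.2 s.
2. the press bites on the slat, still home (x of slat_end in the frame of press above 0.068 m and contact force between slat and bed above 10 N), for 0.2 s.
At the end, for the whole second after the job is handed in: The slat's end is within 2 mm of the end stop and the slat is pressed on the bed with 24 to 64 N, which the knob gives about 26 to 65 degrees past the first rise of resistance (45 asked); at rest, knob released; jar, vial and tin moved under 15 mm (x of slat_end in the frame of press above 0.068 m and contact force between slat and bed between 24 and 64 N and linear speed of slat below 0.01 m/s and distance of each of jar, vial, tin from where it was at the start of the episode below 0.015 m); the robot touches nothing.
It fails at once if the mend is crushed: knob turned about 80 degrees or more past the bite (contact force between slat and bed above 78 N).
It fails at once if the slat is rammed against the end stop (contact force between slat and end_stop above 40 N).
It fails at once if the jar is moved (distance of jar from where it was at the start of the episode above 0.015 m).
It fails at once if the vial is moved (distance of vial from where it was at the start of the episode above 0.015 m).
It fails at once if the tin is moved (distance of tin from where it was at the start of the episode above 0.015 m).
It also fails if it takes over 69 s, if anything falls off the work surface, if the arm or the gripper's body presses on something with over 40 N, if the wrist force passes 120 N, or if a joint passes its speed limit or range.

### The arm

A 6-joint arm with a two-finger parallel gripper is mounted at the origin on the work surface. World frame = base frame: x ahead of the robot, y to its left, z up, the work surface at z = 0. Lengths are in m, angles in rad, forces in N, time in s.
With the tool pointing down it reaches from about 0.325 to 0.775 m from the base axis. Payload 9.3 kg.
Tool frame: the origin (TCP) lies midway between the tips of the shut fingers; the grasp point (between the pads) lies bot.tcp_to_grasp behind it (bot.tcp_to_grasp is the distance from the TCP to the grasp point, in m); x points along the fingers, z is the direction in which the jaws open and shut, and the axes are right-handed (so a half turn about x gives the same grasp; the last joint's range is limited). The gripper opens to 85 mm and grips with 20 to 120 N. Pads are 22 mm wide; open, the fingers measure 114 mm over their backs; the gripper's body (76 mm by 85 mm) begins 54 mm behind the grasp point. The pads swing forward as they close: fully open they stand 13 mm farther back than shut.
Start: joints at [1.01, 0.259, 0.021, 1.334, 0, 1.418], TCP at [0.218, 0.505, 0.231] pointing down, gripper open.
Joint ranges: [-3.04, 3.04], [-0.91, 1.82], [-1.04, 1.36], [-1.92, 1.95], [-1.52, 1.45], [-3.14, 3.14]. Speed limits (rad/s): [2.22, 2.22, 2.79, 3.14, 3.14, 3.14].

### API

Orientations are given as a rotation vector (axis times angle).
In Python, from bench import bot, cams gives the robot as it stands.
- The arm moves only by the tool drive_tool, never from a script. Its argument "rows" is a list of rows, each a list of 4 numbers: the shift along the tool's x, y, z in cm, then the turn about the tool's x in degrees. A call has 1 to 12 rows; each row is the pose to reach, as a shift and turn from the pose commanded when the call began, along the tool's axes at that moment; what a row does not reach only later rows make up. A row lasts 1/10 s, in which the tool goes at most 50 mm and 8.59 degrees, less where a joint would pass 70% of its speed; a pose out of reach is approached as far as the arm can. A call with a gripper value outside its range is refused whole. "gripper" is the gripper's target within -1 to 1 (fully open at 1, half-way at 0, shut at -1), set as the call begins (left out, the last holds). The fingers move at their own pace and stop on an object; "force" is the grip in N (left out, the last holds). Time passes only in rows, so rows that repeat a pose let the fingers close. It gives the time, the measured TCP pose, the force and the opening at its end, in the units of the state.
- bot.read_state(): the state, without advancing time (a new reading comes with each control period).
- cams.read_camera(name): name is "side" or "top" or "wrist"; returns (picture, depth): 400x640x3 uint8, red, green, blue; 400x640 float32, m along the optical axis (not along the pixel's ray), 0 where there is no reading.
- cams.camera_params(name): a dict with "intrinsics" (3x3 intrinsics, pixels), "R" (3x3) and "t" (3): a world point X has camera coordinates R X + t. Camera axes: x right, y down, z forward; pixel columns grow to the right and rows downward; lengths in m; the calibration is good to about 2 mm. The wrist camera is an equidistant fisheye: a pixel r from the principal point sees the ray r / f radians off the axis. A picture is of the moment at which its call begins: read the wrist's pose just before it. camera_params takes no time and is no camera call; for the wrist camera it gives the pose at the moment of the call.
- bot.sign_off(): hands the job in, once; it reports no verdict.
The state is a dict: "time_s": time; "joints": joint angles; "joint_velocities": joint speeds; "joint_torque": joint torques, N m; "tool_pos": TCP position; "eef_rot": TCP orientation; "wrist_force": force on the tool from outside, world axes, zero at the start; "moment": the same for the moment, N m; "grip_width": finger opening in m.
Only numpy, scipy, OpenCV 4.12 (cv2) and the standard library are available. Lean on these libraries where they do the work, as an engineer would, in place of code of your own. Each camera call takes 0.05 s, during which the arm holds its last target. There are 200 camera calls.

## Working session

There is one attempt and no reset: what is moved stays moved. The work goes in short steps, Python scripts to look and compute and a tool call to move; the robot and the scene stay as the last step left them, time stands still between calls to the robot, and variables do not carry over. Pictures are saved under pics/ and viewed, about 8 in all and at most 12, crops included, and the job is handed in when it is done.

Besides the shell and the picture viewer there is one more tool, called in YAML: its name, and indented under it one key for each argument. drive_tool: Moves the arm, as the interface text tells. Its arguments: {"type":"object","properties":{"rows":{"type":"array","items":{"type":"array","items":{"type":"number"}}},"gripper":{"type":"number"},"force":{"type":"number"}},"required":["rows"]}

```bash
mkdir -p pics; ls; python3 - <<'E'
from bench import bot,cams
import cv2,numpy as np
s=bot.read_state();print({k:np.round(v,4).tolist() for k,v in s.items()},bot.tcp_to_grasp)
ims=[]
for n in("top","side"):
    p=cams.camera_params(n);im,d=cams.read_camera(n)
    np.savez(f"{n}.npz",im=im,d=d,K=p["intrinsics"],R=p["R"],t=p["t"])
    print(n,np.round(p["intrinsics"],1).tolist(),np.round(p["R"],3).tolist(),np.round(p["t"],3).tolist())
    cv2.imwrite(f"pics/{n}0.png",im[:,:,::-1])
E
```

```text
pics
{'time_s': 0.0, 'joints': [1.0104, 0.2592, 0.0208, 1.3337, -0.0, 1.4182], 'joint_velocities': [-0.0007, -0.0005, 0.0012, 0.0012, -0.001, 0.0011], 'joint_torque': [-0.0019, -55.5644, 34.4532, 0.0137, -0.0003, 0.0], 'tool_pos': [0.218, 0.5047, 0.2306], 'eef_rot': [-0.9045, 1.3762, 0.9035], 'wrist_force': [-0.0561, -0.3595, 1.6066], 'moment': [-0.0244, -0.013, -0.0026], 'grip_width': 0.0852} 0.0187
top [[466.9, 0.0, 325.3], [0.0, 466.9, 200.4], [0.0, 0.0, 1.0]] [[0.023, -1.0, 0.011], [-0.992, -0.025, -0.127], [0.128, -0.008, -0.992]] [0.03, 0.678, 0.989]
side [[485.7, 0.0, 318.6], [0.0, 485.7, 198.9], [0.0, 0.0, 1.0]] [[-0.914, -0.407, -0.002], [-0.276, 0.624, -0.731], [0.299, -0.667, -0.682]] [0.632, 0.23, 0.938]
```

View pics/top0.png

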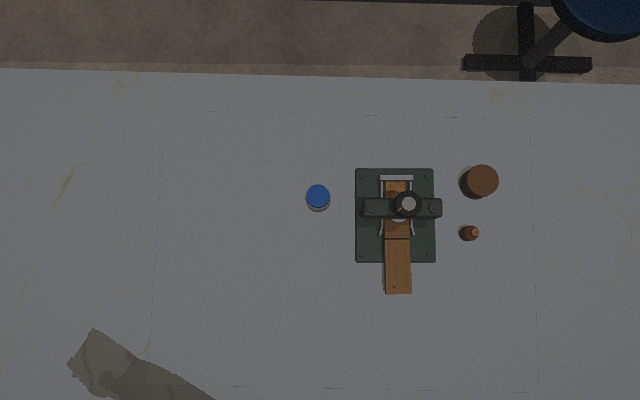

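View pics/side0.png

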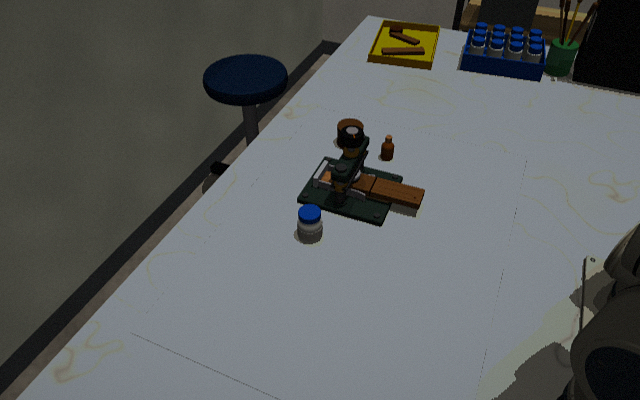

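The top view shows the press base at x 355–435, y 168–262 px, the knob at about (408,204), and the slat's near end at about (398,293). The jar is at (318,196), the tin at (480,181) and the vial at (469,233). The side view agrees, with the knob at (350,133) and the slat's near end at (420,195).

```bash
cat > h.py <<'E'
import numpy as np,cv2
from bench import bot,cams
def load(n):
    z=np.load(f"{n}.npz");return z["im"],z["d"],z["K"],z["R"],z["t"]
def ray(uv,K,R,t,z):
    uv=np.atleast_2d(uv).astype(float)
    d=np.c_[(uv-[K[0,2],K[1,2]])/[K[0,0],K[1,1]],np.ones(len(uv))]@R
    c=-R.T@t
    return c+d*((z-c[2])/d[:,2])[:,None]
def cloud(d,K,R,t):
    v,u=np.indices(d.shape);P=np.dstack([(u-K[0,2])/K[0,0]*d,(v-K[1,2])/K[1,1]*d,d])
    return (P-t)@R
E
python3 - <<'E'
from h import *
im,d,K,R,t=load("top");P=cloud(d,K,R,t)
hsv=cv2.cvtColor(im,cv2.COLOR_RGB2HSV)
roi=np.zeros(d.shape,bool);roi[160:300,350:442]=1
brown=roi&(hsv[...,0]<20)&(hsv[...,1]>90)&(hsv[...,2]>50)
v,u=np.nonzero(brown);m=v>242
Q=ray(np.c_[u[m],v[m]],K,R,t,.044);r=cv2.minAreaRect((Q[:,:2]*1000).astype(np.float32));print("slat near",r,np.median(P[brown][:,2]))
print("corners",cv2.boxPoints(r))
base=roi&(im.max(2)<75)&(abs(P[...,2]-.016)<.012)
b=base.astype(np.uint8);v,u=np.nonzero(b);Q=ray(np.c_[u,v],K,R,t,.016)
r=cv2.minAreaRect((Q[:,:2]*1000).astype(np.float32));print("base",r);print(cv2.boxPoints(r))
for n,(a,bb,c,e) in {"top":(185,222,385,430),"side":(115,160,330,372)}.items():
    im,d,K,R,t=load(n);P=cloud(d,K,R,t)
    q=P[a:bb,c:e].reshape(-1,3);q=q[q[:,2]>.13]
    print(n,"high",len(q),np.percentile(q,[1,50,99],axis=0).round(4).tolist())
    top=q[q[:,2]>np.percentile(q[:,2],98)-.006]; print("top",top.mean(0).round(4),cv2.minEnclosingCircle((top[:,:2]*1000).astype(np.float32)))
    cv2.imwrite(f"pics/crop_{n}.png",cv2.resize(im[a-25:bb+90,c-50:e+50,::-1],None,fx=4,fy=4))
im,d,K,R,t=load("top");P=cloud(d,K,R,t)
print("beam z",P[208,375:440:5].round(3).tolist())
# stop
w=roi&(hsv[...,1]<40)&(hsv[...,2]>110);v,u=np.nonzero(w);m=v<185;print("stop px",u[m].min(),u[m].max(),v[m].min(),v[m].max());print(ray(np.c_[u[m],v[m]],K,R,t,.046 if 0 else .03).round(3).min(0),ray(np.c_[u[m],v[m]],K,R,t,.03).round(3).max(0))
E
```

```text
slat near ((532.898681640625, -112.77925872802734), (107.48792266845703, 56.66040802001953), 1.361356258392334) 0.043758712144747386
corners [[ 478.4968   -85.7339 ]
 [ 479.843   -142.37831]
 [ 587.30054 -139.82462]
 [ 585.95435  -83.18021]]
base ((641.1356811523438, -110.90595245361328), (235.7687530517578, 179.69593811035156), 1.293498158454895)
[[ 521.2532    -23.741987]
 [ 525.3096   -203.39212 ]
 [ 761.0182   -198.06992 ]
 [ 756.9618    -18.419785]]
top high 630 [[0.6313, -0.135, 0.1551], [0.6556, -0.1088, 0.1797], [0.6814, -0.0848, 0.1863]]
top [ 0.6555 -0.1095  0.1925] ((605.8052978515625, -39.53241729736328), 112.22669219970703)
side high 512 [[0.6322, -0.1313, 0.1304], [0.6547, -0.0983, 0.1768], [0.6818, -0.0811, 0.1857]]
top [ 0.6509 -0.0868  0.1968] ((511.41583251953125, 302.66802978515625), 462.0746154785156)
beam z [[0.653, -0.054, 0.125], [0.654, -0.065, 0.117], [0.654, -0.075, 0.119], [0.655, -0.085, 0.118], [0.649, -0.087, 0.169], [0.648, -0.095, 0.181], [0.648, -0.104, 0.183], [0.649, -0.115, 0.179], [0.649, -0.125, 0.177], [0.649, -0.134, 0.177], [0.657, -0.158, 0.116], [0.656, -0.165, 0.127], [0.656, -0.176, 0.125]]
stop px 350 441 160 184
[ 0.717 -0.214  0.03 ] [ 0.777 -0.007  0.03 ]
```

View pics/crop_top.png

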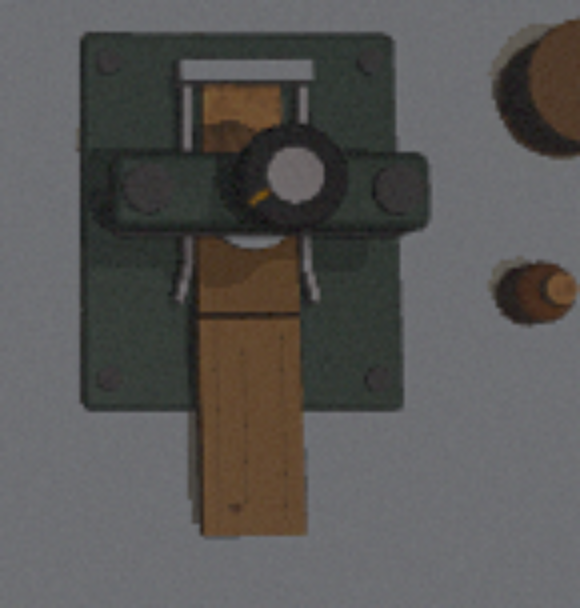

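The crop confirms the layout. The knob is at about (295,175) in the crop, with a yellow mark at (260,197). The slat's near edge is at crop row 535, and its far end is hidden under the beam. The slat is yawed about 1.3°.

```bash
cat >> h.py <<'E'
from scipy.spatial.transform import Rotation as Ro
def delta(p,yaw=None,s=None):
    "cm shift in tool axes to world p, and turn (deg) so that tool z has world yaw (deg, mod 180)"
    s=s or bot.read_state();M=Ro.from_rotvec(s["eef_rot"]).as_matrix()
    sh=M.T@(np.array(p)-s["tool_pos"])*100
    y0=np.degrees(np.arctan2(M[1,2],M[0,2]))
    print("t",round(s["time_s"],2),"pos",np.round(s["tool_pos"],4),"shift",sh.round(2),"toolz yaw",y0.round(2),"tilt",M[2].round(4),"j",np.round(s["joints"],3),"F",np.round(s["wrist_force"],1),"M",np.round(s["moment"],2),"g",round(s["grip_width"],4))
    if yaw is not None: print("turn (cw+)",(y0-yaw))
E
python3 - <<'E'
from h import *
delta((.456,-.1145,.12),91.3)
im,d,K,R,t=load("top");P=cloud(d,K,R,t)
hsv=cv2.cvtColor(im,cv2.COLOR_RGB2HSV)
# disc (grey) and knob ring
sub=np.zeros(d.shape,bool);sub[188:225,385:428]=1
disc=sub&(im.min(2)>85)&(P[...,2]>.15);ring=sub&(im.max(2)<60)&(P[...,2]>.15)
for n,m in(("disc",disc),("ring",ring)):
    print(n,m.sum(),np.median(P[m],0).round(4),np.percentile(P[m][:,2],[10,25,75,90]).round(4))
v,u=np.nonzero(disc);c=cv2.minEnclosingCircle(np.c_[u,v].astype(np.float32));print(c,[ray(c[0],K,R,t,z).round(4) for z in (.175,.18,.185,.19)])
k=(sub&(P[...,2]>.15)).astype(np.uint8);v,u=np.nonzero(k);c=cv2.minEnclosingCircle(np.c_[u,v].astype(np.float32));print(c,[ray(c[0],K,R,t,z).round(4) for z in (.17,.175,.18,.185)], c[1]*2/K[0,0]*np.median(d[k>0]))
im2,d2,K2,R2,t2=load("side");P2=cloud(d2,K2,R2,t2)
s2=np.zeros(d.shape,bool);s2[118:150,330:372]=1
m=s2&(im2.min(2)>90)&(P2[...,2]>.15);print("side disc",m.sum(),np.median(P2[m],0).round(4))
# triangulate disc
v2,u2=np.nonzero(m);c2=(u2.mean(),v2.mean());v,u=np.nonzero(disc);c1=(u.mean(),v.mean())
X=cv2.triangulatePoints(K@np.c_[R,t],K2@np.c_[R2,t2],np.array(c1),np.array(c2));print("tri",c1,c2,(X[:3]/X[3]).ravel().round(4))
# bystanders
for n,px in {"jar":(318,196),"tin":(480,181),"vial":(471,233)}.items(): print(n,P[px[1],px[0]].round(3))
E
```

```text
t 0.1 pos [0.218  0.5047 0.2307] shift [ 11.12 -46.41 -47.39] toolz yaw 66.63 tilt [-1.0e+00  2.0e-04 -1.2e-03] j [ 1.01   0.259  0.021  1.334 -0.     1.418] F [ 0.5 -1.  -0.8] M [-0.02 -0.01 -0.04] g 0.0851
turn (cw+) -24.666973985195796
disc 149 [ 0.6576 -0.111   0.1823] [0.1807 0.1813 0.1833 0.1842]
ring 456 [ 0.6545 -0.1072  0.1789] [0.1697 0.1771 0.1802 0.1813]
((408.5, 203.1666717529297), 6.851696491241455) [array([[ 0.6584, -0.1125,  0.175 ]]), array([[ 0.6577, -0.1116,  0.18  ]]), array([[ 0.6571, -0.1107,  0.185 ]]), array([[ 0.6565, -0.1097,  0.19  ]])]
((405.0, 201.5), 17.500099182128906) [array([[ 0.6621, -0.1067,  0.17  ]]), array([[ 0.6614, -0.1058,  0.175 ]]), array([[ 0.6608, -0.1049,  0.18  ]]), array([[ 0.6601, -0.104 ,  0.185 ]])] 0.0670760679525685
side disc 52 [ 0.6579 -0.1082  0.183 ]
tri (np.float64(408.496644295302), np.float64(203.28859060402684)) (np.float64(352.86538461538464), np.float64(130.32692307692307)) [ 0.6571 -0.1116  0.1806]
jar [0.681 0.063 0.078]
tin [ 0.726 -0.291  0.06 ]
vial [ 0.611 -0.268  0.066]
```

drive_tool:
  rows:
    - [5,-46.4,-47.4,-24.7]
    - [5,-46.4,-47.4,-24.7]
    - [5,-46.4,-47.4,-24.7]
    - [5,-46.4,-47.4,-24.7]
    - [5,-46.4,-47.4,-24.7]
    - [5,-46.4,-47.4,-24.7]
    - [5,-46.4,-47.4,-24.7]
    - [5,-46.4,-47.4,-24.7]
    - [5,-46.4,-47.4,-24.7]
    - [5,-46.4,-47.4,-24.7]
    - [5,-46.4,-47.4,-24.7]
    - [5,-46.4,-47.4,-24.7]
  gripper: -1
  force: 40

```text
time_s: 1.3
tool_pos: [0.4293, -0.0462, 0.1868]
eef_rot: [-1.226, 1.198, 1.226]
wrist_force: [2.2, 1.2, 0.7]
grip_width: -0.0003
```

```bash
python3 -c "
from h import *
delta((.450,-.1147,.10),91.3)"
```

```text
t 1.3 pos [ 0.4293 -0.0462  0.1868] shift [ 8.68 -1.91 -6.9 ] toolz yaw 91.31 tilt [-1.e+00 -1.e-04  1.e-04] j [-0.302  0.077 -0.321  1.173  0.    -0.325] F [2.2 1.2 0.7] M [-0.02 -0.06  0.  ] g -0.0003
turn (cw+) 0.010151890971258126
```

drive_tool:
  rows:
    - [0,-1.9,-6.9,0]
    - [0,-1.9,-6.9,0]
    - [4,-1.9,-6.9,0]
    - [8,-1.9,-6.9,0]
    - [12,-1.9,-6.9,0]
    - [15,-1.9,-6.9,0]
    - [16.2,-1.9,-6.9,0]
    - [16.2,-1.9,-6.9,0]
    - [16.2,-1.9,-6.9,0]
    - [16.2,-1.9,-6.9,0]

```text
time_s: 2.3
tool_pos: [0.4504, -0.1128, 0.0259]
eef_rot: [-1.228, 1.198, 1.225]
wrist_force: [0.2, -0.1, -0.3]
grip_width: 0.0005
```

```bash
python3 - <<'E'
from h import *
delta((.524,-.1142,.025),91.3)
n="top";p=cams.camera_params(n);im,d=cams.read_camera(n);cv2.imwrite("pics/w1.png",cv2.resize(im[155:345,340:500,::-1],None,fx=3,fy=3))
E
```

```text
t 2.3 pos [ 0.4504 -0.1128  0.0259] shift [ 0.1  -7.35 -0.31] toolz yaw 91.34 tilt [-1.0e+00 -1.4e-03 -7.0e-04] j [-0.426  0.276 -0.532  0.761 -0.    -0.45 ] F [ 0.2 -0.1 -0.3] M [-0.01  0.03  0.04] g 0.0005
turn (cw+) 0.039213742533107165
```

View pics/w1.png

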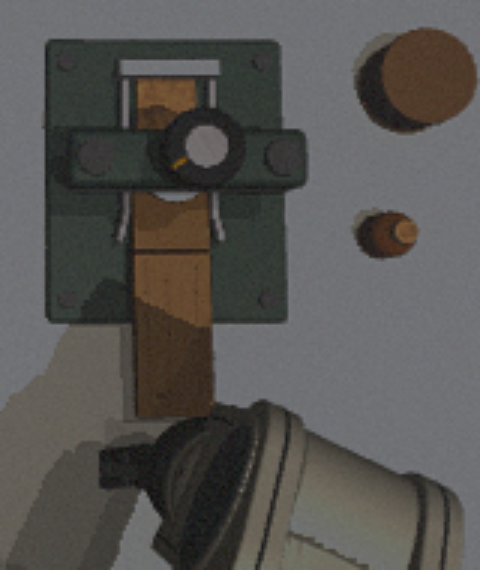

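Fingers are shut behind the slat's near end, which is at about (173,415), and in line with it. Pushing gently now.

drive_tool:
  rows:
    - [0,-0.5,0,0]
    - [0,-1,0,0]
    - [0,-1.5,0,0]
    - [0,-2,0,0]
    - [0,-2.4,0,0]
    - [0,-2.8,0,0]
    - [0,-3.2,0,0]
    - [0,-3.6,0,0]
    - [0,-4,0,0]
    - [0,-4.4,0,0]
    - [0,-4.8,0,0]
    - [0,-5.2,0,0]

```text
time_s: 3.55
tool_pos: [0.5021, -0.1113, 0.025]
eef_rot: [-1.226, 1.198, 1.226]
wrist_force: [-0.3, -0.7, -0.7]
grip_width: 0.0001
```

drive_tool:
  rows:
    - [0,-0.3,0,0]
    - [0,-0.6,0,0]
    - [0,-0.8,0,0]
    - [0,-1,0,0]

```text
time_s: 3.95
tool_pos: [0.5118, -0.1111, 0.025]
eef_rot: [-1.226, 1.198, 1.226]
wrist_force: [-0.7, 0.1, 0.9]
grip_width: -0.0003
```

```bash
python3 - <<'E'
from h import *
n="side";p=cams.camera_params(n);im,d=cams.read_camera(n);cv2.imwrite("pics/w2.png",cv2.resize(im[105:265,270:450,::-1],None,fx=4,fy=4))
delta((.524,-.1142,.025),91.3)
E
```

```text
t 4.0 pos [ 0.5122 -0.1112  0.025 ] shift [-0.   -1.17 -0.33] toolz yaw 91.33 tilt [-1.e+00 -2.e-04 -1.e-04] j [-0.374  0.363 -0.395  0.812  0.    -0.397] F [ 0.3 -0.9  0.4] M [ 0.04 -0.06  0.03] g 0.0
turn (cw+) 0.03418329078613169
```

View pics/w2.png

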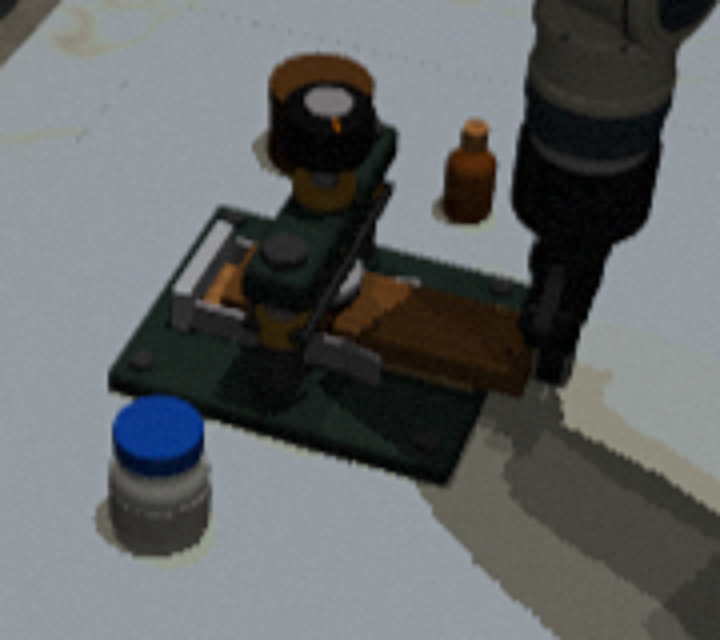

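The fingertips are on the slat's end at (540,350), and the slat has moved in. A short stretch of bed is still visible before the stop, at about (225,285). I'll keep pushing in finer steps.

drive_tool:
  rows:
    - [0,-0.2,0,0]
    - [0,-0.4,0,0]
    - [0,-0.6,0,0]
    - [0,-0.8,0,0]
    - [0,-0.9,0,0]

```text
time_s: 4.5
tool_pos: [0.521, -0.1109, 0.025]
eef_rot: [-1.226, 1.198, 1.226]
wrist_force: [-1.2, -0.5, 0.1]
grip_width: 0.0004
```

drive_tool:
  rows:
    - [0,-0.1,0,0]
    - [0,-0.1,0,0]
    - [0,-0.2,0,0]
    - [0,-0.2,0,0]

```text
time_s: 4.9
tool_pos: [0.5229, -0.1108, 0.025]
eef_rot: [-1.226, 1.198, 1.226]
wrist_force: [-0.3, -1.0, 0.2]
grip_width: -0.0
```

drive_tool:
  rows:
    - [0,-0.1,0,0]
    - [0,-0.1,0,0]

```text
time_s: 5.1
tool_pos: [0.5239, -0.1109, 0.025]
eef_rot: [-1.226, 1.198, 1.226]
wrist_force: [-0.3, -0.7, -0.3]
grip_width: 0.0001
```

drive_tool:
  rows:
    - [0,-0.1,0,0]
    - [0,-0.1,0,0]

```text
time_s: 5.3
tool_pos: [0.5249, -0.1108, 0.025]
eef_rot: [-1.226, 1.198, 1.226]
wrist_force: [0.1, -0.3, 0.2]
grip_width: -0.0001
```

drive_tool:
  rows:
    - [0,-0.1,0,0]
    - [0,-0.1,0,0]

```text
time_s: 5.5
tool_pos: [0.5259, -0.1108, 0.025]
eef_rot: [-1.226, 1.198, 1.226]
wrist_force: [-0.5, 0.0, -0.7]
grip_width: -0.0003
```

drive_tool:
  rows:
    - [0,-0.1,0,0]
    - [0,-0.1,0,0]

```text
time_s: 5.7
tool_pos: [0.5269, -0.1108, 0.025]
eef_rot: [-1.226, 1.198, 1.226]
wrist_force: [-0.2, -0.2, 0.1]
grip_width: 0.0002
```

drive_tool:
  rows:
    - [0,-0.1,0,0]
    - [0,-0.1,0,0]

```text
time_s: 5.9
tool_pos: [0.5279, -0.1107, 0.025]
eef_rot: [-1.226, 1.198, 1.226]
wrist_force: [-0.5, 0.5, 0.7]
grip_width: 0.0003
```

```bash
python3 - <<'E'
from h import *
for n in("top","side"):
    p=cams.camera_params(n);im,d=cams.read_camera(n);np.savez(n+"2.npz",im=im,d=d)
    c=(im[165:300,370:440] if n=="top" else im[140:215,300:420]);cv2.imwrite(f"pics/w3{n}.png",cv2.resize(c[:,:,::-1],None,fx=6,fy=6) if n=="side" else cv2.resize(c[:,:,::-1],None,fx=4,fy=4))
delta((.53,-.1142,.025),91.3)
E
```

```text
t 6.0 pos [ 0.5279 -0.1107  0.025 ] shift [-0.   -0.2  -0.35] toolz yaw 91.34 tilt [-1.e+00 -2.e-04  0.e+00] j [-0.362  0.385 -0.358  0.827  0.    -0.386] F [-0.2  1.1 -0. ] M [-0.01  0.03  0.03] g 0.0004
turn (cw+) 0.037048807107453285
```

View pics/w3side.png

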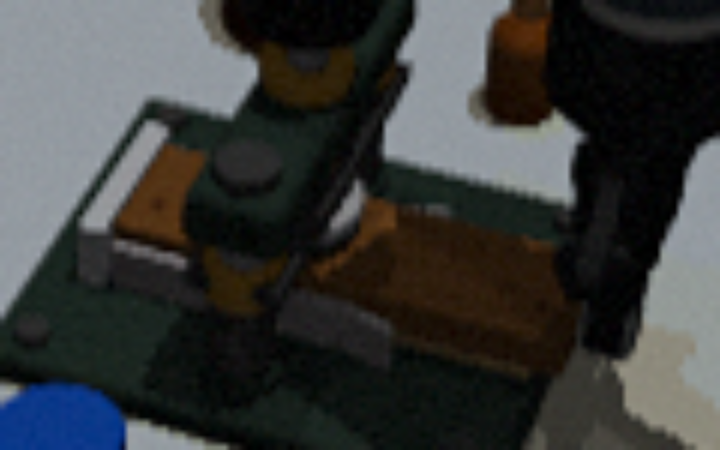

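The slat now reaches or nearly reaches the stop at (140,185). No force rise yet, so I'll continue in 1 mm steps.

drive_tool:
  rows:
    - [0,-0.1,0,0]
    - [0,-0.1,0,0]

```text
time_s: 6.2
tool_pos: [0.5279, -0.1107, 0.0249]
eef_rot: [-1.225, 1.2, 1.227]
wrist_force: [-5.5, -0.9, 3.1]
grip_width: -0.0
```

drive_tool:
  rows:
    - [0,-0.1,0,0]
    - [0,-0.1,0,0]

```text
time_s: 6.4
tool_pos: [0.5279, -0.1107, 0.0249]
eef_rot: [-1.225, 1.201, 1.229]
wrist_force: [-9.5, -0.7, 6.4]
grip_width: 0.0
```

drive_tool:
  rows:
    - [0,-0.1,0,0]
    - [0,-0.1,0,0]

```text
time_s: 6.6
tool_pos: [0.5279, -0.1106, 0.0248]
eef_rot: [-1.224, 1.203, 1.23]
wrist_force: [-14.0, -1.4, 9.5]
grip_width: 0.0001
```

The slat is home: the tool stalled at x = 0.528 while force climbed about 4.5 N per mm. Backing off now, then rising and moving over the knob with the wrist wound counter-clockwise.

drive_tool:
  rows:
    - [0,0,0,0]
    - [0,0.3,0,0]
    - [0,1,0,0]
    - [0,4,0,0]
    - [-5,4,0,0]
    - [-10,4,0,-8]
    - [-15,4,0,-16]
    - [-20,4,0,-24]
    - [-22,4,0,-32]
    - [-22,4,0,-40]
    - [-22,4,0,-48]
    - [-22,4,0,-56]
  gripper: 1

```text
time_s: 7.8
tool_pos: [0.4908, -0.1116, 0.2454]
eef_rot: [-1.903, 0.551, 1.9]
wrist_force: [0.9, 0.0, 0.1]
grip_width: 0.0858
```

```bash
python3 -c "
from h import *
delta((.658,-.111,.245),195)"
```

```text
t 7.8 pos [ 0.4908 -0.1116  0.2454] shift [  0.07  -9.   -14.1 ] toolz yaw 147.67 tilt [-1.0e+00 -4.0e-04 -1.4e-03] j [-0.391  0.174 -0.054  1.341  0.    -1.397] F [0.9 0.  0.1] M [-0.   -0.03  0.  ] g 0.0858
turn (cw+) -47.332406451814876
```

drive_tool:
  rows:
    - [0,-3,-4.7,-8]
    - [0,-6,-9.4,-16]
    - [0,-9,-14.1,-24]
    - [0,-9,-14.1,-32]
    - [0,-9,-14.1,-40]
    - [0,-9,-14.1,-47]
    - [0,-9,-14.1,-47]
    - [0,-9,-14.1,-47]

```text
time_s: 8.6
tool_pos: [0.658, -0.112, 0.2451]
eef_rot: [2.091, 0.259, -2.09]
wrist_force: [0.5, -0.2, 0.1]
grip_width: 0.0856
```

```bash
python3 - <<'E'
from h import *
delta((.658,-.111,.150))
p=cams.camera_params("wrist");im,d=cams.read_camera("wrist");cv2.imwrite("pics/wr.png",im[:,:,::-1])
K,R,t=p["intrinsics"],p["R"],p["t"];print(K.tolist(),R.round(4).tolist(),(-R.T@t).round(4))
np.savez("wrist.npz",im=im,d=d,K=K,R=R,t=t)
for X in [(.658,-.111,.18),(.657,-.111,.18)]:
    c=R@np.array(X)+t;th=np.arctan2(np.hypot(*c[:2]),c[2]);print(K[:2,2]+K[0,0]*th*c[:2]/np.hypot(*c[:2]))
E
```

```text
t 8.6 pos [ 0.658  -0.112   0.2451] shift [ 9.51 -0.1  -0.02] toolz yaw -165.87 tilt [-1.e+00  1.e-04 -3.e-04] j [-0.294  0.466  0.372  1.476  0.    -2.112] F [ 0.5 -0.2  0.1] M [-0.01  0.05 -0.01] g 0.0856
[[309.70691628693146, 0.0, 318.62671475790853], [0.0, 309.70691628693146, 199.4566849312212], [0.0, 0.0, 1.0]] [[-0.9699, -0.2435, -0.0007], [-0.2347, 0.9339, 0.2698], [-0.065, 0.2618, -0.9629]] [ 0.6734 -0.1779  0.3869]
[316.91063751 214.1313074 ]
[318.28918615 214.4599626 ]
```

View pics/wr.png

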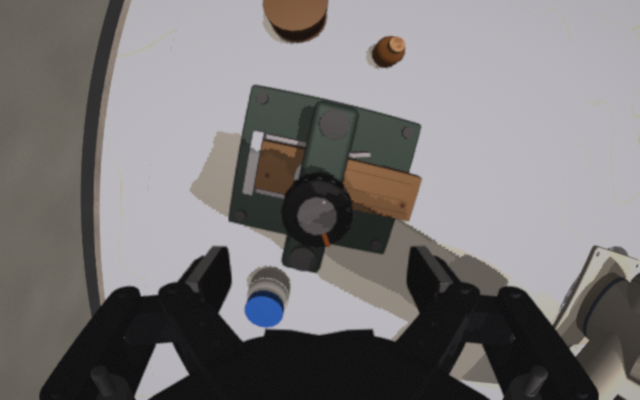

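The wrist view shows the knob disc at (317,216), against a predicted (317,214), so the alignment is good. The slat's far end is at the stop, at about (258,165). Descending and gripping now.

drive_tool:
  rows:
    - [3,-0.1,0,0]
    - [5,-0.1,0,0]
    - [7,-0.1,0,0]
    - [8.5,-0.1,0,0]
    - [9.5,-0.1,0,0]
    - [9.5,-0.1,0,0]
    - [9.5,-0.1,0,0]

```text
time_s: 9.35
tool_pos: [0.658, -0.111, 0.1507]
eef_rot: [2.089, 0.261, -2.088]
wrist_force: [1.2, 0.1, 0.6]
grip_width: 0.0852
```

drive_tool:
  rows:
    - [0,0,0,0]
    - [0,0,0,0]
    - [0,0,0,0]
    - [0,0,0,0]
    - [0,0,0,0]
    - [0,0,0,0]
    - [0,0,0,0]
    - [0,0,0,0]
  gripper: -1
  force: 60

```text
time_s: 10.15
tool_pos: [0.6587, -0.1109, 0.1512]
eef_rot: [2.091, 0.262, -2.085]
wrist_force: [2.8, 2.0, 6.3]
grip_width: 0.0504
```

```bash
cat > st.py <<'E'
from h import *
s=bot.read_state();M=Ro.from_rotvec(s["eef_rot"]).as_matrix()
print("t",round(s["time_s"],2),"pos",np.round(s["tool_pos"],4),"yaw",np.degrees(np.arctan2(M[1,2],M[0,2])).round(2),"j6",round(s["joints"][5],3),"F",np.round(s["wrist_force"],1),"M",np.round(s["moment"],3),"tq6",round(s["joint_torque"][5],3),"g",round(s["grip_width"],4))
E
python3 st.py
```

```text
t 10.15 pos [ 0.6587 -0.1109  0.1512] yaw -165.66 j6 -2.114 F [2.8 2.  6.3] M [ 0.246 -0.537 -0.014] tq6 -0.017 g 0.0504
```

Gripped, opening 50 mm. First 60° clockwise, following the sink.

drive_tool:
  rows:
    - [0.02,0,0,6]
    - [0.03,0,0,12]
    - [0.05,0,0,18]
    - [0.07,0,0,24]
    - [0.08,0,0,30]
    - [0.1,0,0,36]
    - [0.12,0,0,42]
    - [0.13,0,0,48]
    - [0.15,0,0,54]
    - [0.17,0,0,60]
    - [0.17,0,0,60]

```text
time_s: 11.25
tool_pos: [0.6582, -0.1106, 0.1495]
eef_rot: [-1.751, 0.739, 1.748]
wrist_force: [0.5, 1.9, 7.9]
grip_width: 0.0507
```

```bash
python3 st.py; sleep 0; python3 st.py
```

```text
t 11.25 pos [ 0.6582 -0.1106  0.1495] yaw 134.14 j6 -1.063 F [0.5 1.9 7.9] M [ 0.522  0.076 -0.008] tq6 1.292 g 0.0507
t 11.25 pos [ 0.6582 -0.1106  0.1495] yaw 134.14 j6 -1.063 F [0.5 1.9 7.9] M [ 0.522  0.076 -0.008] tq6 1.292 g 0.0507
```

drive_tool:
  rows:
    - [0.02,0,0,6]
    - [0.02,0,0,6]

```text
time_s: 11.45
tool_pos: [0.6582, -0.1106, 0.1494]
eef_rot: [-1.682, 0.816, 1.679]
wrist_force: [0.9, 2.0, 7.2]
grip_width: 0.0504
```

```bash
python3 st.py
```

```text
t 11.45 pos [ 0.6582 -0.1106  0.1494] yaw 128.15 j6 -0.958 F [0.9 2.  7.2] M [ 0.662  0.08  -0.047] tq6 1.179 g 0.0504
```

drive_tool:
  rows:
    - [0.02,0,0,6]
    - [0.02,0,0,6]

```text
time_s: 11.65
tool_pos: [0.6582, -0.1105, 0.1492]
eef_rot: [-1.61, 0.888, 1.608]
wrist_force: [0.0, 2.6, 7.8]
grip_width: 0.0507
```

```bash
python3 st.py
```

```text
t 11.65 pos [ 0.6582 -0.1105  0.1492] yaw 122.16 j6 -0.854 F [0.  2.6 7.8] M [0.645 0.095 0.037] tq6 1.178 g 0.0507
```

Free so far after about 72°, with Mz near 0. Continuing in batches of 6° steps.

drive_tool:
  rows:
    - [0.02,0,0,6]
    - [0.02,0,0,6]

```text
time_s: 11.85
tool_pos: [0.6581, -0.1104, 0.149]
eef_rot: [-1.538, 0.956, 1.535]
wrist_force: [-0.8, 4.7, 7.7]
grip_width: 0.0504
```

```bash
python3 st.py
```

```text
t 11.85 pos [ 0.6581 -0.1104  0.149 ] yaw 116.16 j6 -0.749 F [-0.8  4.7  7.7] M [0.797 0.091 0.001] tq6 1.178 g 0.0504
```

drive_tool:
  rows:
    - [0.02,0,0,6]
    - [0.02,0,0,6]

```text
time_s: 12.05
tool_pos: [0.6582, -0.1104, 0.1488]
eef_rot: [-1.464, 1.02, 1.462]
wrist_force: [0.2, 2.6, 8.5]
grip_width: 0.0503
```

```bash
python3 st.py
```

```text
t 12.05 pos [ 0.6582 -0.1104  0.1488] yaw 110.16 j6 -0.644 F [0.2 2.6 8.5] M [ 0.837  0.119 -0.038] tq6 1.178 g 0.0503
```

drive_tool:
  rows:
    - [0.02,0,0,6]
    - [0.02,0,0,6]

```text
time_s: 12.25
tool_pos: [0.6582, -0.1103, 0.1486]
eef_rot: [-1.39, 1.08, 1.388]
wrist_force: [-0.9, 3.5, 8.1]
grip_width: 0.0504
```

```bash
python3 st.py
```

```text
t 12.25 pos [ 0.6582 -0.1103  0.1486] yaw 104.16 j6 -0.539 F [-0.9  3.5  8.1] M [ 0.877  0.151 -0.041] tq6 1.178 g 0.0504
```

drive_tool:
  rows:
    - [0.02,0,0,6]
    - [0.02,0,0,6]

```text
time_s: 12.45
tool_pos: [0.6582, -0.1103, 0.1485]
eef_rot: [-1.314, 1.136, 1.312]
wrist_force: [-0.4, 4.2, 8.1]
grip_width: 0.0505
```

```bash
python3 st.py
```

```text
t 12.45 pos [ 0.6582 -0.1103  0.1485] yaw 98.17 j6 -0.435 F [-0.4  4.2  8.1] M [ 0.968  0.036 -0.057] tq6 1.178 g 0.0505
```

drive_tool:
  rows:
    - [0.02,0,0,6]
    - [0.02,0,0,6]

```text
time_s: 12.65
tool_pos: [0.6582, -0.1102, 0.1483]
eef_rot: [-1.237, 1.189, 1.236]
wrist_force: [-0.1, 4.2, 7.8]
grip_width: 0.0503
```

```bash
python3 st.py
```

```text
t 12.65 pos [ 0.6582 -0.1102  0.1483] yaw 92.17 j6 -0.33 F [-0.1  4.2  7.8] M [ 0.967  0.052 -0.031] tq6 1.178 g 0.0503
```

drive_tool:
  rows:
    - [0.02,0,0,6]
    - [0.02,0,0,6]

```text
time_s: 12.85
tool_pos: [0.6582, -0.1102, 0.1481]
eef_rot: [-1.16, 1.238, 1.159]
wrist_force: [1.0, 3.2, 9.6]
grip_width: 0.0506
```

```bash
python3 st.py
```

```text
t 12.85 pos [ 0.6582 -0.1102  0.1481] yaw 86.17 j6 -0.225 F [1.  3.2 9.6] M [ 1.094  0.107 -0.073] tq6 1.178 g 0.0506
```

drive_tool:
  rows:
    - [0.02,0,0,6]
    - [0.02,0,0,6]

```text
time_s: 13.05
tool_pos: [0.6582, -0.1101, 0.148]
eef_rot: [-1.082, 1.283, 1.081]
wrist_force: [0.2, 5.4, 9.6]
grip_width: 0.0505
```

```bash
python3 st.py
```

```text
t 13.05 pos [ 0.6582 -0.1101  0.148 ] yaw 80.18 j6 -0.121 F [0.2 5.4 9.6] M [ 1.085  0.066 -0.092] tq6 1.177 g 0.0505
```

drive_tool:
  rows:
    - [0.02,0,0,6]
    - [0.02,0,0,6]

```text
time_s: 13.25
tool_pos: [0.6583, -0.11, 0.1478]
eef_rot: [-1.003, 1.325, 1.003]
wrist_force: [-0.0, 5.7, 10.3]
grip_width: 0.0506
```

```bash
python3 st.py
```

```text
t 13.25 pos [ 0.6583 -0.11    0.1478] yaw 74.18 j6 -0.016 F [-0.   5.7 10.3] M [ 1.196 -0.029 -0.019] tq6 1.198 g 0.0506
```

drive_tool:
  rows:
    - [0.02,0,0,6]
    - [0.02,0,0,6]

```text
time_s: 13.45
tool_pos: [0.6583, -0.11, 0.1477]
eef_rot: [-0.925, 1.363, 0.924]
wrist_force: [0.0, 5.0, 9.9]
grip_width: 0.0504
```

```bash
python3 st.py
```

```text
t 13.45 pos [ 0.6583 -0.11    0.1477] yaw 68.21 j6 0.088 F [0.  5.  9.9] M [1.144 0.039 0.408] tq6 1.546 g 0.0504
```

It bites: Mz jumped from about 0 to 0.41 between yaw 74.2° and 68.2°. The j6 torque had just begun to rise at 74.2°, so I take the bite as yaw ≈ 74°. The target is yaw ≈ 27–28°.

drive_tool:
  rows:
    - [0.02,0,0,4]
    - [0.03,0,0,8]
    - [0.04,0,0,12]
    - [0.05,0,0,16]
    - [0.06,0,0,20]
    - [0.06,0,0,20]

```text
time_s: 14.05
tool_pos: [0.6585, -0.1099, 0.1478]
eef_rot: [-0.658, 1.465, 0.657]
wrist_force: [-0.9, 5.6, 13.6]
grip_width: 0.0507
```

```bash
python3 st.py
```

```text
t 14.05 pos [ 0.6585 -0.1099  0.1478] yaw 48.29 j6 0.436 F [-0.9  5.6 13.6] M [1.309 0.147 0.403] tq6 1.314 g 0.0507
```

drive_tool:
  rows:
    - [0.01,0,0,4]
    - [0.02,0,0,8]
    - [0.04,0,0,12]
    - [0.05,0,0,16]
    - [0.06,0,0,20]
    - [0.06,0,0,20]
    - [0.06,0,0,20]

```text
time_s: 14.75
tool_pos: [0.6588, -0.1098, 0.1478]
eef_rot: [-0.389, 1.531, 0.388]
wrist_force: [-1.2, 6.2, 17.5]
grip_width: 0.0504
```

```bash
python3 st.py; python3 - <<'E'
from h import *
im,d=cams.read_camera("top");np.savez("top3.npz",im=im,d=d)
p=cams.camera_params("wrist");im,d=cams.read_camera("wrist");cv2.imwrite("pics/wr2.png",im[:,:,::-1])
E
```

```text
t 14.75 pos [ 0.6588 -0.1098  0.1478] yaw 28.43 j6 0.783 F [-1.2  6.2 17.5] M [1.326 0.254 0.53 ] tq6 0.592 g 0.0504
```

View pics/wr2.png

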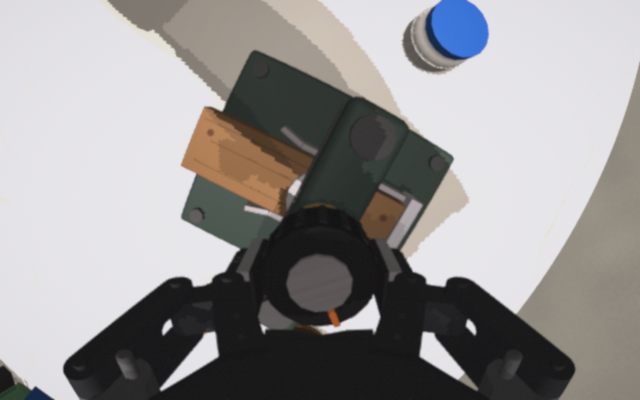

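The view shows the slat against the stop (about (400,215)). The knob mark sits at the same place relative to the fingers, (335,318), so nothing slipped. The turn is about 46° past the bite with torque 0.53 N m. Letting go and rising.

drive_tool:
  rows:
    - [0,0,0,0]
    - [0,0,0,0]
    - [0,0,0,0]
    - [0,0,0,0]
    - [0,0,0,0]
    - [-2,0,0,0]
    - [-5,0,0,0]
    - [-9,0,0,0]
    - [-12,0,0,0]
    - [-12,0,0,0]
  gripper: 1

```text
time_s: 15.85
tool_pos: [0.6589, -0.1113, 0.2696]
eef_rot: [-0.39, 1.53, 0.384]
wrist_force: [0.6, 0.1, -0.4]
grip_width: 0.0855
```

```bash
python3 st.py; python3 - <<'E'
from h import *
p=cams.camera_params("wrist");im,d=cams.read_camera("wrist");cv2.imwrite("pics/wr3.png",im[:,:,::-1])
im,d=cams.read_camera("side");cv2.imwrite("pics/s3.png",im[:,:,::-1])
E
```

```text
t 15.85 pos [ 0.6589 -0.1113  0.2696] yaw 28.33 j6 0.783 F [ 0.6  0.1 -0.4] M [-0.025  0.034 -0.058] tq6 -0.0 g 0.0855
```

View pics/wr3.png

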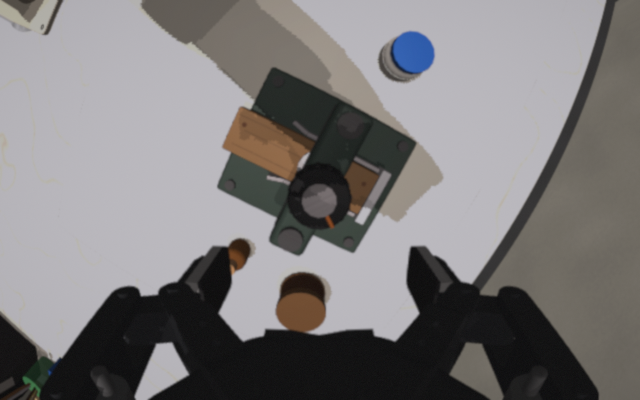

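The slat is still at the stop, at about (370,190). The mark, now at (330,222), moved back a few degrees, which is the expected bush spring-back. The jar, tin and vial stand undisturbed. Handing in.

```bash
python3 -c "
from bench import bot
print(bot.sign_off())"
```

```text
the job is handed in; nothing more can be done
None
```

The slat is home against the end stop and clamped, and I handed the job in after about 16 s; the sign-off gave no verdict.

- **Slat:** I pushed it with the shut fingers until the tool stalled at x = 0.528 m. The wrist force then reached about 14 N along the slide, well under the 40 N limit.
- **Knob:** It ran free for about 120° clockwise. The torque then jumped from about 0 to 0.41 N m within one 6° step, so the bite point is known to about 6°. I turned about 46° past it, ending at 0.53 N m, and let go.

**Last checks:**
- The wrist view after release showed the slat still at the stop and the jar, vial and tin standing clear. I checked the bystanders only by eye, not by measuring their positions.
- The knob did not slip in the fingers. After release its mark had moved back about 3–5°, roughly the stated 0.1 rad spring-back, and I did not take that up again. That leaves about 40–46° past the bite, inside the 26–65° window.
- The wrist force was back to about zero after release. I could not measure the clamp force itself, so it is inferred from the angle and torque.
- While I turned the knob past the bite, the gripper pressed down on it with up to 17.5 N, because the knob did not sink as I had allowed for. That pressure ended when I let go.

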